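Store an eyepiece in the dry box and lock its hatch

ROBOT

A 6-joint arm with a two-finger parallel gripper is mounted at the origin on a cart in front of the work surface, level with it; the furniture and walls round the work are solid. World frame = base frame: x ahead of the robot, y to its left, z up, the work surface at z = 0. Lengths are in mm, angles in degrees, forces in N, time in s.
With the tool pointing down it reaches from about 300 to 1000 mm from the base axis. Payload 5.1 kg.
Tool frame: the origin (TCP) lies midway between the tips of the shut fingers; the grasp point (between the pads) lies env.hold_point_z behind it (env.hold_point_z is the distance from the TCP to the grasp point, in mm); z points along the fingers, y is the line along which they close (so a half turn about z gives the same grasp; the last joint's range is limited). The gripper opens to 95 mm and grips with 3 to 60 N. Pads are 20 mm wide; open, the fingers measure 119 mm over their backs; the gripper's body (75 mm by 180 mm) begins 59 mm behind the grasp point.
Start: joints at [-73.831, 7.093, 94.555, -0, 78.352, -4.733], TCP at [231.863, -607.226, 177.356] pointing down, gripper open.
Joint ranges: [-149.61, 149.61], [-58.7, 133.49], [1.44, 155.28], [-77.14, 257.14], [18.33, 153.61], [-166.67, 166.67]. Speed limits (degrees/s): [147.25, 147.25, 180, 180, 180, 180].

INTERFACE

Orientations are given as [roll, pitch, yaw] about the fixed x, y, z axes, in that order (R = Rz(yaw) Ry(pitch) Rx(roll)).
In Python, from bench import env gives the robot as it stands.
- The arm moves only by the tool move_arm, never from a script. Its argument "series" is text: rows parted by semicolons, each of 4 numbers parted by spaces: the shift along the tool's x, y, z in mm, then the turn about the tool's z in rad. In form: x y z spin; .... A call has 1 to 8 rows; each row is the pose to reach, as a shift and turn from the pose commanded when the call began, along the tool's axes at that moment; what a row does not reach only later rows make up. A row lasts 1/12 s, in which the tool goes at most 41.7 mm and 7.16 degrees, less where a joint would pass 70% of its speed; a pose out of reach is approached as far as the arm can. A call with a gripper value outside its range is refused whole. "claw" is the opening, from 0 (shut) to 1 (fully open), set as the call begins (left out, the last holds). The fingers move at their own pace and stop on an object; "grip_force" is the grip in N (left out, the last holds). Time passes only in rows, so rows that repeat a pose let the fingers close. It gives the time, the measured TCP pose, the force, the opening and the grip force at its end, in the units of the state.
- env.sense(): the state, without advancing time (a new reading comes with each control period).
- env.grab_frame(name): name is "side" or "top" or "wrist"; returns a dict with "color" (420x560x3 uint8, red, green, blue), "depth" (420x560 float32, mm along the optical axis (not along the pixel's ray), 0 where there is no reading), "vertical_fov" (degrees; the focal length in pixels is half the picture's height over the tangent of half this angle, whatever the lens; pixels are square), "cx", "cy" (the principal point, pixels), "world_to_cam" (4x4, takes a point from world to camera coordinates). Camera axes: x right, y down, z forward; pixel columns grow to the right and rows downward; lengths in mm; the calibration is good to about 2 mm. A picture is of the moment at which its call begins.
- env.finish_job(): hands the job in; it is judged then, once.
The state is a dict: "clock": time; "qpos": joint angles; "dq": joint speeds; "joint_torque": joint torques, N m; "ee_pos": TCP position; "tcp_rot": TCP orientation; "force": force on the tool from outside, world axes, zero at the start; "moment": the same for the moment, N m; "finger_gap": opening from 0.0 (shut) to 1.0 (fully open); "grasp_force": force on a finger pad.
Only numpy, scipy, OpenCV 4.12 (cv2) and the standard library are available. Lean on these libraries where they do the work, as an engineer would, in place of code of your own. Each camera call takes 0.05 s, during which the arm holds its last target. There are 200 camera calls.

TASK

Take the eyepiece from the grey bench on the right and stand it upright on the floor of the blue dry box on the black bench on the left, setting it down rather than dropping it. Then swing the hatch fully shut and turn its wing knob clockwise about a quarter turn, until the cam tongue inside lies well behind the frame edge (wing square to the latch edge). Let go and leave the other things where they are.

Things in the scene. Friction and masses are not known exactly. Their poses are not given: they have to be found in the camera images.
- eyepiece: Microscope eyepiece standing upright on the grey bench on the right: black knurled head (33 mm wide, 26 to 50 mm above the bench) on a narrower pale barrel (24 mm wide), 50 mm high in all, about 0.07 kg. Origin at the centre of its underside, z up along its axis. Take it round the black head.
- drybox: Blue open-topped box fixed to the black bench on the left, 150 (x) x 170 (y) x 80 mm high, walls 5 mm. Origin at the centre of its underside, z up; its -x side is the latch side (round dial on it), its +x side has the hinge. A 5 mm thick aluminium frame round the top (upper face 80 mm up) leaves an opening from x = -55 to +63 mm, y = -71 to +71 mm.
- drybox_floor (a point): Centre of the box's inner floor, 10 mm above the bench.
- hatch (a joint): Angle of the white hatch, rad: 0 = shut (outer face 86 mm above the bench), 1.57 = upright, at most 1.8; starts at 1.6 to 1.75, leaning back. Stiff hinge: it stays where it is left; about 3 to 5 N at its free edge moves it. Panel 152 mm from hinge to free edge, 172 mm wide, 6 mm thick. It cannot shut while the tongue sticks out over the frame edge.
- hatch_hinge (a point): Middle of the hinge line (x = 75, y = 0, z = 80 mm in the box's frame); it runs along the box's y. The point's axes turn with the hatch: at angle 0 they are the box's.
- hatch_edge (a point): Middle of the free edge of the hatch, on its outer face (152 mm from the hinge along the hatch's -x).
- wing (a joint): Angle of the wing knob, rad, clockwise seen from outside the hatch: 0 = wing and tongue parallel to the latch edge (tongue clear of the frame, pointing to the box's -y); 1.57 = square to it, tongue pointing to the latch side, under the frame. Starts at -0.1 to 0.4; stops at -0.2 and 1.62; under the frame from about 0.55 on. Friction 0.06 N m; stays where left.
- wing_grip (a point): On the knob's axis, 24 mm above the hatch's outer face: the height to pinch the wing. 110 mm from the hinge; when shut at x = -35, y = 0, z = 110 mm in the box's frame. The black wing is 42 mm long, 10 mm thick, from 10 to 37 mm above the outer face, on a boss 24 mm wide. y axis along the wing, z out of the hatch.
- tongue_tip (a point): Tip of the steel cam tongue under the hatch: 8 mm wide, 5 mm thick, reaching 32 mm from the knob's axis, with its middle 9.5 mm below the hatch's underside.
- oil_bottle: Bystander: small brown stoppered bottle, 26 mm wide, 64 mm high, grey bench on the right. Origin at the underside.
- coverslip_box: Bystander: flat pale box with a green edge, 54 x 53 x 20 mm, grey bench on the right. Origin at the underside.
- petri_dish: Bystander: lidded petri dish, 60 mm wide, 13 mm high, black bench on the left. Origin at the underside.
- tape_roll: Bystander: roll of cream tape, 98 mm across, 25 mm high, black bench on the left. Origin at the underside.
Mind the look-alikes: they are no part of the job. There is more than one size of the drybox; the job needs the larger.

How it is judged:
By the outcome, as a careful person would: the job done as asked, in the order asked, and still so for the second after the job is handed in, with the robot touching nothing.
It also fails if it takes over 72 s, if anything falls off the work surface, if the arm or the gripper's body presses on something with over 40 N, if the wrist force passes 120 N, or if a joint passes its speed limit or range.

## Working session

There is one attempt and no reset: what is moved stays moved. The work goes in short steps, Python scripts to look and compute and a tool call to move; the robot and the scene stay as the last step left them, time stands still between calls to the robot, and variables do not carry over. Pictures are saved under pics/ and viewed, at most 10 in all, crops included, and the job is handed in when it is done.

Besides the shell and the picture viewer there is one more tool, called after "Emit:" in YAML: its name, and indented under it one key for each argument. move_arm: Moves the arm, as the interface text tells. Its arguments: {"type":"object","properties":{"series":{"type":"string"},"claw":{"type":"number"},"grip_force":{"type":"number"}},"required":["series"]}

```bash
ls; mkdir -p pics; cat > h.py <<'E'
from bench import env
import numpy as np, cv2
def grab(n):
    f=env.grab_frame(n); np.savez('last_%s.npz'%n,**{k:np.array(v) for k,v in f.items()}); return f
def load(n): return dict(np.load('last_%s.npz'%n))
def pt(f,u,v,d=None):
    F=210/np.tan(np.radians(float(f['vertical_fov']))/2)
    if d is None:
        w=f['depth'][int(v)-1:int(v)+2,int(u)-1:int(u)+2]; d=np.median(w)
    p=np.array([(u-f['cx'])/F*d,(v-f['cy'])/F*d,d,1]); return (np.linalg.inv(f['world_to_cam'])@p)[:3]
def proj(f,P):
    F=210/np.tan(np.radians(float(f['vertical_fov']))/2)
    c=f['world_to_cam']@np.append(P,1); return c[0]/c[2]*F+f['cx'],c[1]/c[2]*F+f['cy'],c[2]
def save(f,name): cv2.imwrite('pics/'+name,f['color'][:,:,::-1])
E
python3 - <<'E'
from h import *
print(env.sense(),env.hold_point_z)
a=grab('side');b=grab('top');c=grab('wrist')
for n,f in (('side',a),('top',b),('wrist',c)):
    print(n,f['vertical_fov'],f['cx'],f['cy'],np.linalg.inv(f['world_to_cam']).round(2).tolist())
cv2.imwrite('pics/a.png',cv2.resize(a['color'],(800,600))[:,:,::-1]); cv2.imwrite('pics/b.png',cv2.resize(b['color'],(800,600))[:,:,::-1])
E
```

```text
pics
{'clock': 0.0, 'qpos': array([-7.38310183e+01,  7.13311490e+00,  9.46332592e+01, -1.22372462e-03,
        7.83521172e+01, -4.73364695e+00]), 'dq': array([ 0.01467747,  0.00824819, -0.03090914,  0.02778107,  0.01520924,
       -0.02777509]), 'joint_torque': array([-4.23229931e-04, -4.17611754e+01, -3.59929276e+01,  7.74846249e-02,
        4.92902705e-02, -2.02403903e-04]), 'ee_pos': array([ 231.66250722, -606.54709857,  176.09992708]), 'tcp_rot': array([-1.79881814e+02, -8.58442393e-03,  2.09028681e+01]), 'force': array([-0.07875295, -1.02400706, -0.48151722]), 'moment': array([ 0.00660458, -0.01708362,  0.02650816]), 'grasp_force': 0.0, 'finger_gap': 1.001470422687257} 18.8
side 44.821958596108296 275.11515192797253 212.97456324734037 [[-1.0, -0.01, 0.01, 460.07], [-0.02, 0.84, -0.55, 837.63], [-0.0, -0.55, -0.84, 1471.32], [0.0, 0.0, 0.0, 1.0]]
top 48.45543866541389 281.7634155638082 209.47797849389144 [[-0.03, -1.0, 0.07, 374.39], [-1.0, 0.03, 0.0, -82.0], [-0.01, -0.07, -1.0, 1504.35], [0.0, 0.0, 0.0, 1.0]]
wrist 65.58784266324666 282.10397340531875 210.93685560254914 [[0.36, -0.9, -0.26, 307.2], [-0.93, -0.34, -0.1, -577.89], [-0.0, 0.28, -0.96, 382.93], [0.0, 0.0, 0.0, 1.0]]
```

View pics/a.png

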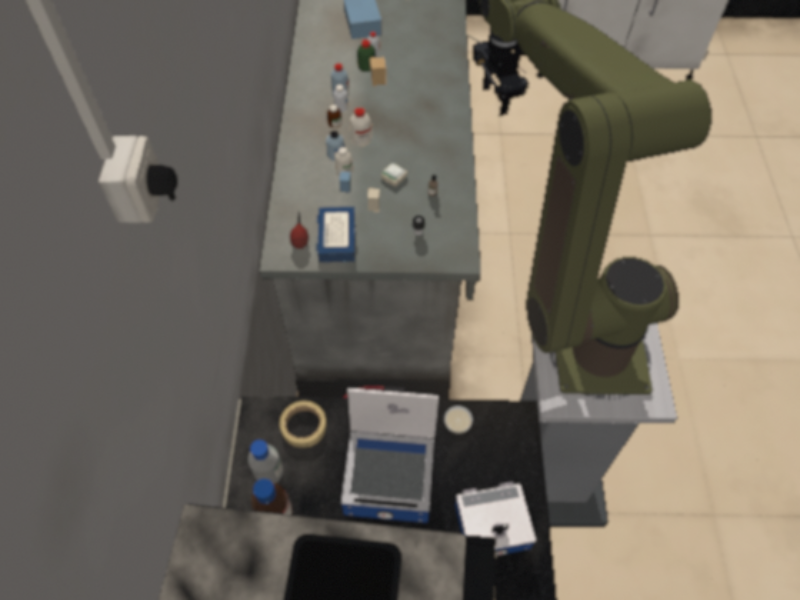

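View pics/b.png

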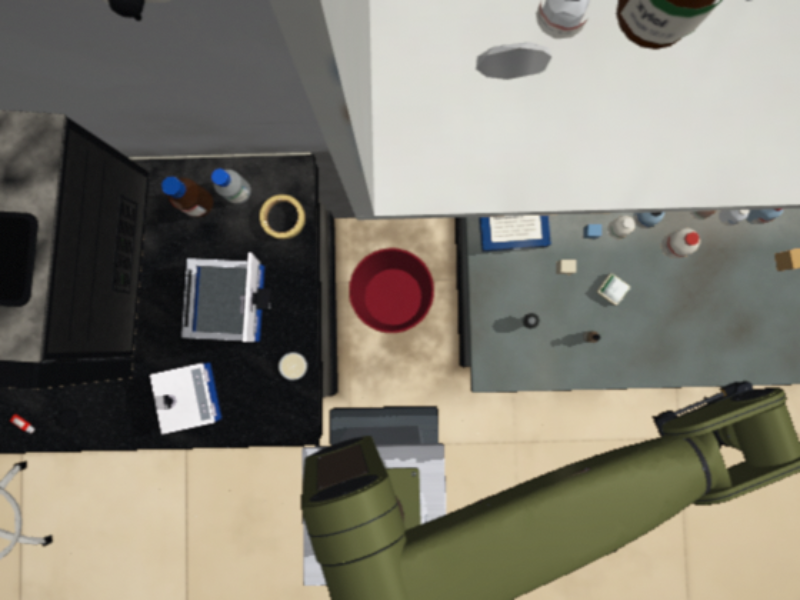

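The side and top views (800-px scale) show the eyepiece at top (531,321) and side (419,222). The larger dry box is at top (225,300), with its hatch upright on the right (-y) at x≈255 and its latch side to the left. The smaller look-alike is at (185,398).

```bash
python3 - <<'E'
from h import *
a=load('side');b=load('top')
k=.7
for n,f,L in (('top',b,dict(eye=(531,320),bottle=(595,337),petri=(293,366),tape=(265,215),floor=(215,300),fr_l1=(186,262),fr_l2=(185,336),hl=(254,258),hr=(249,338),oven=(90,220),ovenlow=(138,220),benchL=(160,240),benchR=(520,360),wing=(262,299),smallbox=(170,400),shelf=(500,180))),
 ('side',a,dict(eye=(419,221),floor=(390,470),hedgeL=(350,392),hedgeR=(436,397),knob=(398,408),frameL=(346,508),frameR=(431,514),bench=(480,450),smallbox=(500,505),oven=(230,540)))):
    print(n)
    for m,(u,v) in L.items(): print(m,pt(f,u*k,v*k).round(0), )
# crops
u,v=int(531*k),int(321*k)
c1=cv2.resize(b['color'][v-30:v+30,u-40:u+40],(400,300),interpolation=cv2.INTER_CUBIC)
c2=cv2.resize(b['color'][165:255,100:220],(400,300),interpolation=cv2.INTER_CUBIC)
c3=cv2.resize(a['color'][int(222*k)-30:int(222*k)+30,int(419*k)-40:int(419*k)+40],(400,300),interpolation=cv2.INTER_CUBIC)
c4=cv2.resize(a['color'][262:382,210:370],(400,300),interpolation=cv2.INTER_CUBIC)
cv2.imwrite('pics/c.png',np.vstack([np.hstack([c1,c2]),np.hstack([c3,c4])])[:,:,::-1])
E
```

```text
top
eye [ 419. -355.   48.]
bottle [ 378. -488.   63.]
petri [332. 172.  15.]
tape [673. 229.  18.]
floor [484. 346.  10.]
fr_l1 [574. 415.  -1.]
fr_l2 [404. 391.  80.]
hl [553. 216. 190.]
hr [395. 232. 175.]
oven [622. 505. 270.]
ovenlow [662. 502.  55.]
benchL [626. 473.   1.]
benchR [ 331. -336.   -1.]
wing [471. 201. 191.]
smallbox [269. 424.  80.]
shelf [ 513. -166.  938.]
side
eye [ 418. -349.   51.]
floor [479. 292.   9.]
hedgeL [556. 218. 222.]
hedgeR [393. 229. 229.]
knob [464. 236. 193.]
frameL [564. 386.  48.]
frameR [394. 379.  -2.]
bench [288. 241.   2.]
smallbox [262. 380.  65.]
oven [707. 545. 392.]
```

View pics/c.png

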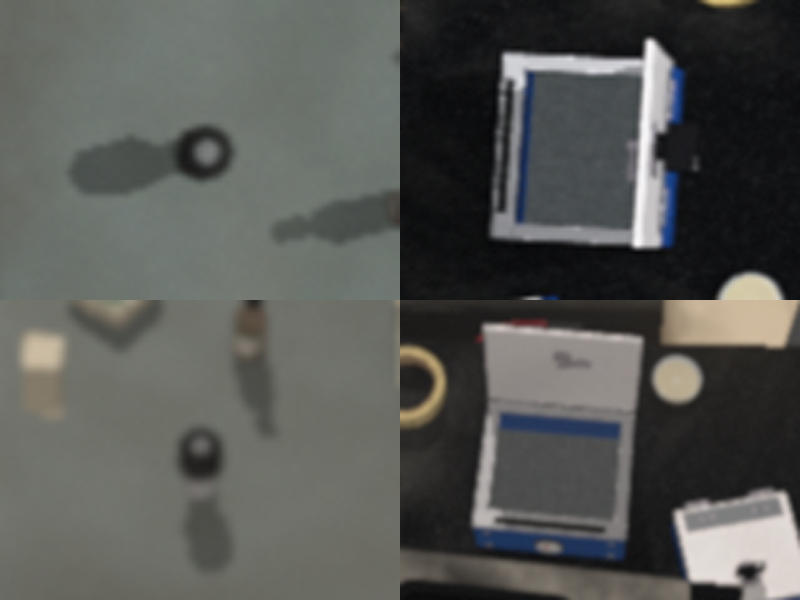

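The crop confirms the eyepiece's round head in both views. On the dry box, the latch-edge frame corners in the top-view crop are at local (103,52) and (91,238), and the hatch leans slightly back. Next I'll fit the poses from depth.

```bash
cat >> h.py <<'E'
def cloud(f,step=1):
    F=210/np.tan(np.radians(float(f['vertical_fov']))/2); d=f['depth']; v,u=np.mgrid[0:420,0:560]
    P=np.stack([(u-f['cx'])/F*d,(v-f['cy'])/F*d,d,np.ones_like(d)],-1)@np.linalg.inv(f['world_to_cam']).T
    P[d==0]=1e4; return P[...,:3]
def ray(f,u,v,z):
    p=pt(f,u,v,1000.);o=np.linalg.inv(f['world_to_cam'])[:3,3]; return o+(p-o)*(z-o[2])/(p[2]-o[2])
def go(tx,ty,tz,yaw=None):
    s=env.sense(); e=s['ee_pos']; y0=np.radians(s['tcp_rot'][2]); D=np.array([tx,ty,tz])-e
    sp=0 if yaw is None else -((yaw-s['tcp_rot'][2]+180)%360-180)
    c,n=np.cos(y0),np.sin(y0)
    print('meas',e.round(1),s['tcp_rot'].round(1),'F',s['force'].round(1),'gap',round(s['finger_gap'],3),'| shift',np.round([c*D[0]+n*D[1],n*D[0]-c*D[1],-D[2]],1),'spin',round(np.radians(sp),3))
E
python3 - <<'E'
from h import *
a=load('side');b=load('top')
for n,f in (('top',b),('side',a)):
    P=cloud(f)
    m=(abs(P[...,0]-419)<45)&(abs(P[...,1]+352)<45)&(P[...,2]>40)&(P[...,2]<60)
    q=P[m]; (c,r)=cv2.minEnclosingCircle(q[:,:2].astype(np.float32)); print(n,'eye',len(q),c,r,q.mean(0),'top z',np.percentile(q[:,2],80))
    dark=(f['color'].max(2)<70)
    m=(abs(P[...,0]-475)<110)&(P[...,1]>180)&(P[...,1]<430)&(P[...,2]>74)&(P[...,2]<86)
    q=P[m]; print('frame',len(q),q[:,2].mean(),cv2.minAreaRect(q[:,:2].astype(np.float32)))
    # y extents (world x) rows of latch side
    for x in range(395,575,12):
        w=q[abs(q[:,0]-x)<5]; 
        if len(w)>3: print(x,np.percentile(w[:,1],[2,98]).round(1),end=' ')
    print()
    m=(abs(P[...,0]-475)<110)&(P[...,1]>180)&(P[...,1]<300)&(P[...,2]>95)&(P[...,2]<240)
    q=P[m]; c=q.mean(0); U,S,V=np.linalg.svd(q-c); print('hatch',c,S,V[2],'zmax',q[:,2].max(), 'x',q[:,0].min(),q[:,0].max())
print('corners',ray(b,130.9,180.6,80),ray(b,127.3,236.4,80))
# side crop4 scale 2.5 offset(210,262): frame corners
for x,y in ((80,228),(232,228),(77,108),(237,112)): print(ray(a,210+x/2.5,262+y/2.5,80))
print('eye side',ray(a,293.3-40+200/5,125+152/5,38),'eye top',ray(b,371-40+204/5,224-30+153/5,50))
E
```

```text
top eye 91 (418.5429382324219, -354.11322021484375) 16.732135772705078 [ 418.82877999 -353.93359267   48.5839693 ] top z 51.32035054278526
frame 657 80.88829657824 ((481.07012939453125, 314.24609375), (159.4705047607422, 170.43997192382812), 85.53395080566406)
395 [270.4 333.7] 407 [277.3 397.1] 419 [240. 397.] 431 [238.5 396.4] 443 [301.7 395.5] 455 [376.7 395.7] 467 [375.3 390.8] 479 [372.4 391.2] 491 [373.7 392.3] 503 [372.9 392.2] 515 [232.6 388.1] 527 [231.  388.9] 539 [230.9 388.9] 551 [259.1 385.4] 563 [263.1 383.6] 
hatch [472.59590774 220.96100687 188.13462021] [1085.90514361  964.7051746   302.22990206] [-0.08122995 -0.99001259 -0.11522487] zmax 238.03790868487704 x 390.1177295914716 559.4046243084828
side eye 64 (419.7444763183594, -355.1398010253906) 17.34261131286621 [ 419.11533779 -353.40452681   48.69532866] top z 52.227317181019636
frame 1099 80.38434434151957 ((481.1911926269531, 314.1092529296875), (156.3686981201172, 170.1591796875), 85.5959243774414)
395 [245.1 354.4] 407 [246.6 393.8] 419 [244.1 395.9] 431 [242.  394.4] 443 [242.4 393.9] 455 [244.4 393.3] 467 [239.5 392. ] 479 [239.9 391.4] 491 [240.4 390.6] 503 [237.3 390. ] 515 [235.  387.8] 527 [233.8 386.4] 539 [236.  386.7] 551 [237.1 385.6] 563 [245.8 384.5] 
hatch [474.212545   229.48739887 170.73189014] [2019.65749196 1709.34576485  285.11907059] [-0.07755359 -0.98805038 -0.13319866] zmax 237.48718547877093 x 388.4795841313846 560.6886555514827
corners [571.68452238 385.86948367  80.        ] [400.47622914 397.7978688   80.        ]
[562.78638221 389.30165274  80.        ]
[394.47695149 386.48835669  80.        ]
[573.85117598 247.33164858  80.        ]
[386.94600751 249.24134602  80.        ]
eye side [ 418.00899847 -356.05108325   38.        ] eye top [ 417.09047581 -354.69144203   50.        ]
```

```bash
python3 -c "
from h import *
go(418.5,-354.5,110); go(418.5,-354.5,19.5)"
```

```text
meas [ 231.7 -606.7  176.4] [-179.9   -0.    20.9] F [ 0.1 -0.2  0.1] gap 1.0 | shift [ 264.5 -169.    66.4] spin 0.0
meas [ 231.7 -606.7  176.4] [-179.9   -0.    20.9] F [ 0.1 -0.2  0.1] gap 1.0 | shift [ 264.5 -169.   156.9] spin 0.0
```

Emit:
move_arm:
  series: "33 -21 5; 66 -42 12; 99 -63 20; 132 -85 30; 165 -106 40; 198 -127 50; 231 -148 58; 264.5 -169 66"
  claw: 1

```text
invalid input at $.series[0]: expected 4 numbers
```

Emit:
move_arm:
  series: "33 -21 5 0; 66 -42 12 0; 99 -63 20 0; 132 -85 30 0; 165 -106 40 0; 198 -127 50 0; 231 -148 58 0; 264.5 -169 66 0"
  claw: 1

```text
clock: 0.82
ee_pos: [419.1, -353.1, 110.6]
tcp_rot: [-180.0, 0.0, 20.9]
force: [-0.0, -0.0, 0.1]
finger_gap: 1.001
grasp_force: 0.0
```

```bash
python3 - <<'E'
from h import *
go(418.5,-354.5,19.5)
f=grab('wrist'); save(f,'w1.png'); P=cloud(f)
m=(abs(P[...,0]-419)<45)&(abs(P[...,1]+352)<45)&(P[...,2]>40)&(P[...,2]<60)
q=P[m]; print(len(q),cv2.minEnclosingCircle(q[:,:2].astype(np.float32)),np.percentile(q[:,2],80)); s=env.sense(); print(s['qpos'].round(1))
E
```

```text
meas [ 419.1 -353.1  110.6] [-180.     0.    20.9] F [-0.  -0.   0.1] gap 1.001 | shift [-1.1  1.1 91.1] spin 0.0
1118 ((422.3522644042969, -355.28948974609375), 16.60434913635254) 48.46546288191449
[-45.2  -2.8 111.5   0.3  71.5  23.5]
```

Emit:
move_arm:
  series: "0 2 35 0; 0 2 65 0; 0 2 82 0; 0 2 91 0; 0 2 91 0; 0 2 91 0"

```text
clock: 1.37
ee_pos: [419.4, -357.2, 20.6]
tcp_rot: [-180.0, -0.0, 20.9]
force: [-0.5, -0.2, 0.3]
finger_gap: 0.998
grasp_force: 0.0
```

Emit:
move_arm:
  series: "0 0 0 0; 0 0 0 0; 0 0 0 0; 0 0 0 0; 0 0 0 0; 0 0 0 0; 0 0 0 0; 0 0 0 0"
  claw: 0
  grip_force: 20

```text
clock: 2.03
ee_pos: [419.4, -356.8, 20.4]
tcp_rot: [-180.0, 0.0, 20.9]
force: [-0.5, -0.5, -0.1]
finger_gap: 0.495
grasp_force: 0.0
```

Emit:
move_arm:
  series: "0 0 0 0; 0 0 0 0; 0 0 0 0; 0 0 0 0; 0 0 0 0; 0 0 0 0"

```text
clock: 2.53
ee_pos: [419.4, -356.8, 20.3]
tcp_rot: [-180.0, 0.0, 20.9]
force: [-0.2, 0.2, 1.2]
finger_gap: 0.08
grasp_force: 0.0
```

Emit:
move_arm:
  series: "0 0 -10 0; 0 0 -40 0; 0 0 -80 0; 0 0 -120 0; 0 0 -155 0; 0 0 -180 0; 0 0 -180 0"

```text
clock: 3.12
ee_pos: [422.2, -359.7, 209.4]
tcp_rot: [179.3, -0.3, 20.9]
force: [0.4, -0.6, 0.5]
finger_gap: 0.007
grasp_force: 0.0
```

```bash
python3 -c "
from h import *
go(479,317,205,85.5)
f=grab('wrist'); save(f,'w2.png')"
```

```text
meas [ 422.2 -359.7  209.4] [179.3  -0.3  20.9] F [ 0.4 -0.6  0.5] gap 0.007 | shift [ 294.5 -611.9    4.4] spin -1.127
```

View pics/w2.png

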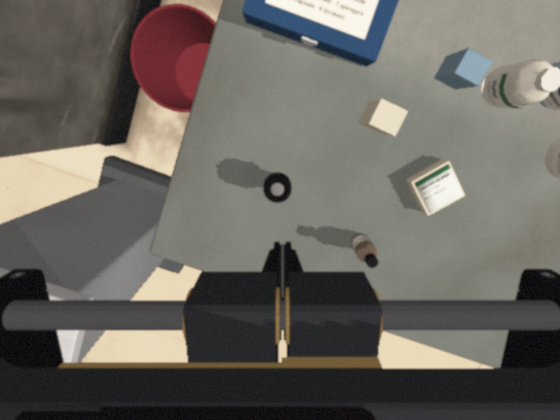

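The gripper closed on nothing. The eyepiece still stands upright at pixel (277,187), ahead of the fingers along tool x. I'll measure it again.

```bash
python3 - <<'E'
from h import *
s=env.sense();print(s['ee_pos'],s['tcp_rot'])
w=load('wrist')
print('wrist',ray(w,277,187,50),pt(w,287,182))
for n in('wrist','top','side'):
    f=grab(n); P=cloud(f)
    m=(abs(P[...,0]-430)<70)&(abs(P[...,1]+352)<70)&(P[...,2]>40)&(P[...,2]<60)
    q=P[m]; print(n,len(q),cv2.minEnclosingCircle(q[:,:2].astype(np.float32)) if len(q) else 0)
    if n!='wrist': cv2.imwrite('pics/z_%s.png'%n,cv2.resize(f['color'],(800,600))[:,:,::-1])
# project TCP into wrist
f=load('wrist'); print('tcp px',proj(f,s['ee_pos']))
E
```

```text
[ 421.13980874 -358.61051505  205.80267395] [179.53371494  -0.20191781  20.90416234]
wrist [ 424.44623023 -354.07974413   50.        ] [ 433.7096293  -362.8149868    48.76449368]
wrist 642 ((422.5394287109375, -355.4981384277344), 16.653635025024414)
top 0 0
side 60 ((419.5837097167969, -353.8885803222656), 19.276365280151367)
tcp px (np.float64(282.7698381804332), np.float64(240.5168083573526), np.float64(221.02954675220582))
```

```bash
python3 - <<'E'
from h import *
s=env.sense();e=s['ee_pos'];f=load('wrist')
for z in (205,100,50,20,0): print(z,np.round(proj(f,[e[0],e[1],z]),1))
print('depth around tip',f['depth'][238:262:3,276:292:2].round(0).tolist())
a=load('side'); print('side tcp',proj(a,e),a['depth'].shape)
u,v=map(int,proj(a,e)[:2])
c=cv2.resize(a['color'][v-60:v+60,u-50:u+50],(500,600),interpolation=cv2.INTER_CUBIC)
w=cv2.imread('pics/w1.png')[:,:,::-1]; w=cv2.resize(w,(300,225))
o=np.zeros((600,800,3),np.uint8); o[:,:500]=c; o[:225,500:]=w
cv2.imwrite('pics/d.png',o[:,:,::-1])
E
```

```text
205 [278.2 242.  222.2]
100 [278.6 203.1 323.1]
50 [278.8 192.1 371.2]
20 [278.8 186.7 400. ]
0 [278.9 183.5 419.2]
depth around tip [[441.0, 440.0, 441.0, 442.0, 440.0, 442.0, 441.0, 442.0], [182.0, 0.0, 442.0, 442.0, 443.0, 182.0, 182.0, 181.0], [179.0, 178.0, 182.0, 182.0, 183.0, 177.0, 177.0, 177.0], [173.0, 174.0, 178.0, 177.0, 178.0, 173.0, 174.0, 173.0], [170.0, 170.0, 173.0, 174.0, 0.0, 170.0, 171.0, 169.0], [167.0, 166.0, 170.0, 170.0, 171.0, 167.0, 166.0, 165.0], [162.0, 162.0, 166.0, 166.0, 166.0, 163.0, 163.0, 162.0], [159.0, 159.0, 164.0, 163.0, 163.0, 161.0, 160.0, 159.0]]
side tcp (np.float64(294.39067326518517), np.float64(124.61833435766974), np.float64(1718.2384228518622)) (420, 560)
```

View pics/d.png

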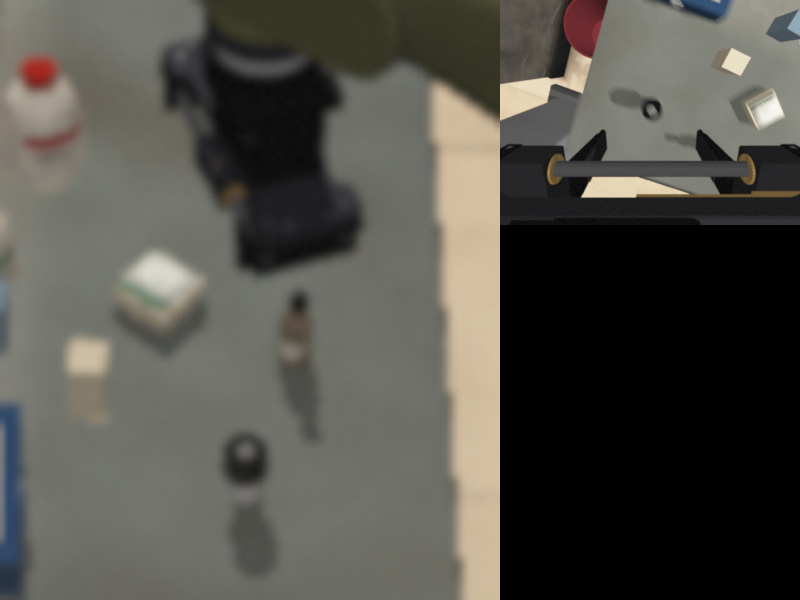

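In the side crop the gripper's lower corner, at about (245,268), sits above the predicted TCP at the crop centre (250,300). The wrist depth also puts the finger tips about 37 mm behind the stated TCP. That means the fingers closed above the eyepiece, so I'll measure the real tip offset.

```bash
python3 - <<'E'
from h import *
from scipy.spatial.transform import Rotation as R
f=grab('wrist');s=env.sense();e=s['ee_pos'];Rt=R.from_euler('xyz',s['tcp_rot'],degrees=True).as_matrix()
print(e,s['tcp_rot'],'cam in tool',(Rt.T@(np.linalg.inv(f['world_to_cam'])[:3,3]-e)).round(1))
P=(cloud(f)-e)@Rt
for v in list(range(238,300,4))+[310,330,350]:
    print(v,[P[v,u].round(0).astype(int).tolist() for u in (270,276,283,290,300,350)])
E
```

```text
[ 418.56234516 -356.03039352  198.45105199] [-1.79827353e+02  7.40588101e-02  2.08999857e+01] cam in tool [ 8.090e+01 -2.000e-01 -2.074e+02]
238 [[-74, -16, 199], [-75, -8, 200], [-74, 1, 200], [-75, 10, 201], [-75, 24, 200], [-75, 91, 201]]
242 [[-81, -16, 201], [14, -4, -39], [-80, 1, 199], [14, 4, -39], [-80, 24, 200], [-80, 91, 199]]
246 [[-86, -16, 199], [14, -3, -45], [13, 0, -42], [15, 4, -46], [-86, 24, 201], [-86, 91, 200]]
250 [[14, -7, -50], [14, -3, -50], [13, 0, -47], [14, 4, -49], [-92, 24, 201], [-92, 92, 201]]
254 [[14, -6, -54], [14, -3, -55], [13, 0, -52], [14, 4, -56], [-97, 24, 199], [-98, 92, 199]]
258 [[14, -6, -60], [14, -3, -60], [12, 0, -56], [14, 4, -61], [-104, 24, 201], [-104, 92, 200]]
262 [[14, -6, -65], [14, -3, -65], [13, 0, -62], [14, 4, -64], [13, 8, -63], [-110, 92, 200]]
266 [[14, -6, -69], [14, -3, -69], [13, 0, -66], [14, 3, -68], [14, 8, -68], [-115, 92, 199]]
270 [[14, -6, -73], [14, -3, -73], [12, 0, -69], [14, 3, -72], [14, 8, -73], [-122, 93, 200]]
274 [[37, -4, -122], [37, -2, -122], [12, 0, -73], [37, 2, -121], [38, 5, -123], [37, 19, -123
[... 177 characters left out ...]
], [38, 18, -128]]
286 [[37, -3, -129], [37, -2, -129], [7, 0, -74], [37, 2, -128], [38, 4, -130], [37, 18, -129]]
290 [[37, -3, -130], [37, -2, -130], [4, 0, -73], [37, 2, -131], [37, 5, -130], [37, 18, -130]]
294 [[37, -3, -133], [36, -2, -131], [3, 0, -76], [37, 2, -133], [37, 4, -132], [37, 17, -133]]
298 [[37, -3, -135], [36, -2, -132], [2, 0, -77], [37, 2, -135], [37, 4, -135], [37, 17, -135]]
310 [[37, -3, -139], [34, -2, -135], [31, 0, -131], [36, 2, -138], [36, 4, -139], [36, 16, -139]]
330 [[31, -3, -139], [29, -2, -137], [-803, 4, 1000], [31, 2, -139], [30, 4, -138], [29, 17, -137]]
350 [[25, -3, -139], [21, -2, -134], [-909, 4, 1004], [25, 2, -138], [25, 4, -139], [24, 17, -138]]
```

```bash
python3 -c "
from h import *
go(420,-354.8,-20)"
```

```text
meas [ 418.6 -356.   198.5] [-1.798e+02  1.000e-01  2.090e+01] F [0.4 0.4 0.3] gap 0.009 | shift [  1.8  -0.6 218.5] spin 0.0
```

Emit:
move_arm:
  series: "1 0 20 0; 1.5 -1 40 0; 1.5 -1 60 0; 1.5 -1 80 0; 1.5 -1 100 0; 1.5 -1 100 0; 1.5 -1 100 0; 1.5 -1 100 0"
  claw: 0.75

```text
clock: 4.03
ee_pos: [420.4, -355.4, 100.5]
tcp_rot: [-180.0, 0.0, 20.9]
force: [-0.7, -0.1, 0.5]
finger_gap: 0.508
grasp_force: 0.0
```

Emit:
move_arm:
  series: "0 0 0 0; 0 0 0 0; 0 0 0 0; 0 0 0 0; 0 0 15 0; 0 0 40 0; 0 0 60 0; 0 0 60 0"

```text
clock: 4.7
ee_pos: [417.9, -352.8, 36.1]
tcp_rot: [-179.6, 0.2, 20.9]
force: [-1.2, 0.8, -0.1]
finger_gap: 0.752
grasp_force: 0.0
```

Emit:
move_arm:
  series: "0 0 12 0; 0 0 24 0; 0 0 36 0; 0 0 44 0; 0 0 50 0; 0 0 55 0; 0 0 57 0; 0 0 57 0"

```text
clock: 5.37
ee_pos: [420.3, -355.2, -17.1]
tcp_rot: [-180.0, 0.0, 20.9]
force: [0.3, -0.3, -0.0]
finger_gap: 0.75
grasp_force: 0.0
```

```bash
python3 - <<'E'
from h import *
go(420,-354.8,-20)
f=grab('wrist'); save(f,'w3.png')
E
```

```text
meas [ 420.3 -355.2  -17.1] [-180.     0.    20.9] F [ 0.3 -0.3 -0. ] gap 0.75 | shift [-0.1 -0.5  2.9] spin 0.0
```

View pics/w3.png

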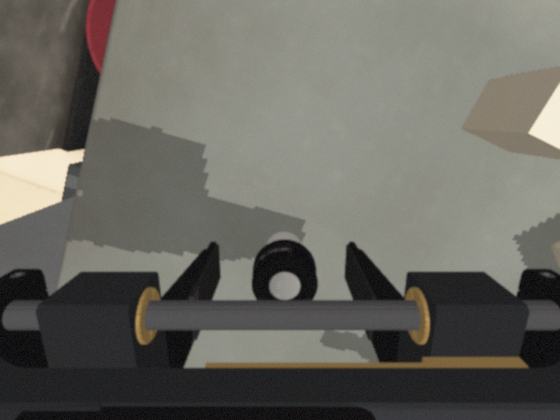

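The eyepiece head, centred at (285,272), is now between the fingers, whose tips are at (215,245) and (348,245). Closing.

Emit:
move_arm:
  series: "0 0 2 0; 0 0 2 0; 0 0 2 0; 0 0 2 0; 0 0 2 0; 0 0 2 0; 0 0 2 0; 0 0 2 0"
  claw: 0
  grip_force: 25

```text
clock: 6.08
ee_pos: [420.5, -355.5, -18.5]
tcp_rot: [180.0, -0.0, 20.9]
force: [0.7, 0.0, 0.5]
finger_gap: 0.333
grasp_force: 25.0
```

Emit:
move_arm:
  series: "0 0 0 0; 0 0 0 0; 0 0 0 0"

```text
clock: 6.33
ee_pos: [420.5, -355.5, -18.5]
tcp_rot: [180.0, -0.0, 20.9]
force: [0.3, -0.4, 0.2]
finger_gap: 0.332
grasp_force: 25.0
```

Emit:
move_arm:
  series: "0 0 -15 0; 0 0 -50 0; 9 -18 -85 0; 18 -36 -120 0; 26 -54 -155 -0.05; 35 -72 -190 -0.1; 44 -90 -225 -0.15; 53 -108 -260 -0.2"

```text
clock: 7.0
ee_pos: [430.9, -234.3, 242.7]
tcp_rot: [-180.0, 0.0, 32.5]
force: [-0.1, -0.3, -0.6]
finger_gap: 0.332
grasp_force: 25.0
```

```bash
python3 -c "
from h import *
go(481,317,262,85.5);go(450,40,262)"
```

```text
meas [ 430.9 -234.3  242.7] [-180.     0.    32.5] F [-0.1 -0.3 -0.6] gap 0.332 | shift [ 338.4 -438.1  -19.3] spin -0.925
meas [ 430.9 -234.3  242.7] [-180.     0.    32.5] F [-0.1 -0.3 -0.6] gap 0.332 | shift [ 163.5 -221.1  -19.3] spin 0.0
```

Emit:
move_arm:
  series: "23 -30 -5 -0.05; 46 -60 -10 -0.11; 69 -90 -15 -0.17; 93 -120 -20 -0.23; 116 -150 -20 -0.29; 139 -180 -20 -0.35; 162 -210 -20 -0.41; 185 -240 -20 -0.47"

```text
clock: 7.67
ee_pos: [458.7, 68.0, 261.2]
tcp_rot: [-180.0, 0.0, 59.5]
force: [0.7, 0.1, -0.2]
finger_gap: 0.333
grasp_force: 25.0
```

```bash
python3 -c "
from h import *
go(481,317,262,85.5)"
```

```text
meas [458.7  68.  261.2] [-180.     0.    59.5] F [ 0.7  0.1 -0.2] gap 0.333 | shift [ 225.8 -107.3   -0.8] spin -0.455
```

Emit:
move_arm:
  series: "32 -15 -1 -0.07; 64 -30 -1 -0.14; 96 -46 -1 -0.21; 128 -61 -1 -0.28; 160 -76 -1 -0.35; 192 -91 -1 -0.42; 217 -103 -1 -0.455; 226 -107 -1 -0.455"

```text
clock: 8.33
ee_pos: [481.9, 318.2, 261.3]
tcp_rot: [-179.9, -0.0, 85.6]
force: [-1.4, -0.7, -1.3]
finger_gap: 0.334
grasp_force: 25.0
```

```bash
python3 - <<'E'
from h import *
go(481,317,40,85.5)
f=grab('wrist'); save(f,'w4.png'); b=grab('top'); a=grab('side')
P=cloud(f)
m=(abs(P[...,0]-480)<110)&(P[...,1]>230)&(P[...,1]<430)&(P[...,2]>74)&(P[...,2]<86)
q=P[m]; print(len(q),cv2.minAreaRect(q[:,:2].astype(np.float32)))
for x in range(400,570,15):
    w=q[abs(q[:,0]-x)<4]
    if len(w)>3: print(x,np.percentile(w[:,1],[2,98]).round(1),end=' ')
E
```

```text
meas [481.9 318.2 261.3] [-179.9   -0.    85.6] F [-1.4 -0.7 -1.3] gap 0.334 | shift [ -1.3  -0.8 221.3] spin 0.002
6037 ((483.6815490722656, 317.5818176269531), (151.2176513671875, 170.37640380859375), 85.63373565673828)
400 [249.8 367.9] 415 [249.1 397.7] 430 [247.5 397.4] 445 [245.7 396.2] 460 [247.4 395.1] 475 [374.7 394. ] 490 [254.4 392.8] 505 [240.9 391.6] 520 [243.3 390.4] 535 [239.2 389.2] 550 [237.7 387.9] 565 [247.4 385.7]
```

View pics/w4.png

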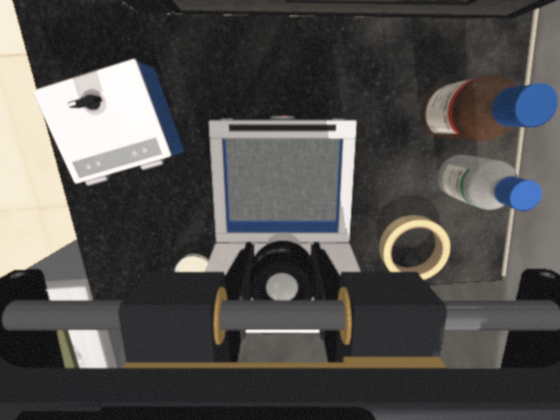

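The eyepiece is held upright at (283,265). The open box's frame spans (210,120)–(355,240), and wrist depth centres the box at (483.7,317.6). Lowering now.

Emit:
move_arm:
  series: "-1 0 30 0; -1 0 65 0; -1 0 100 0; -1 0 135 0; -1 0 170 0; -1 0 200 0; -1 0 222 0; -1 0 236 0"

```text
clock: 9.15
ee_pos: [480.8, 310.9, 23.0]
tcp_rot: [-179.8, 0.2, 85.2]
force: [0.6, 0.4, -1.1]
finger_gap: 0.333
grasp_force: 25.0
```

Emit:
move_arm:
  series: "0 0 8 0; 0 0 16 0; 0 0 22 0; 0 0 26 0; 0 0 29 0; 0 0 31 0; 0 0 31 0"

```text
clock: 9.73
ee_pos: [482.7, 314.2, -4.4]
tcp_rot: [180.0, -0.0, 85.4]
force: [-0.4, -0.7, -1.4]
finger_gap: 0.333
grasp_force: 25.0
```

```bash
python3 -c "
from h import *
go(482,317.3,-8.5,85.5)"
```

```text
meas [482.7 314.2  -4.4] [180.   -0.   85.4] F [-0.4 -0.7 -1.4] gap 0.333 | shift [ 3.  -1.   4.1] spin -0.002
```

Emit:
move_arm:
  series: "0 0 1.5 0; 0 0 3 0; 0 0 4 0; 0 0 4 0; 0 0 4 0"

```text
clock: 10.15
ee_pos: [482.9, 314.4, -8.0]
tcp_rot: [180.0, -0.0, 85.4]
force: [-1.2, -0.3, 3.0]
finger_gap: 0.333
grasp_force: 25.0
```

Emit:
move_arm:
  series: "0 0 0.5 0; 0 0 0.5 0; 0 0 0.5 0"

```text
clock: 10.4
ee_pos: [483.0, 314.5, -7.9]
tcp_rot: [180.0, -0.0, 85.4]
force: [-2.4, -0.6, 6.1]
finger_gap: 0.335
grasp_force: 25.0
```

Emit:
move_arm:
  series: "0 0 0 0; 0 0 0 0; 0 0 0 0; 0 0 0 0; 0 0 0 0; 0 0 0 0"
  claw: 0.6

```text
clock: 10.9
ee_pos: [482.4, 314.0, -9.4]
tcp_rot: [-180.0, 0.0, 85.4]
force: [0.1, -0.2, 0.5]
finger_gap: 0.596
grasp_force: 0.0
```

Emit:
move_arm:
  series: "0 0 -10 0; 0 0 -35 0; 0 0 -70 0; 0 0 -105 0; 0 0 -145 0; 0 0 -185 0; 0 0 -225 0; 0 0 -260 0"

```text
clock: 11.57
ee_pos: [482.7, 314.2, 255.0]
tcp_rot: [179.8, -0.1, 85.4]
force: [0.2, 0.2, 0.4]
finger_gap: 0.598
grasp_force: 0.0
```

```bash
python3 - <<'E'
from h import *
print(env.sense()['ee_pos'])
f=grab('wrist'); P=cloud(f); b=grab('top'); c=grab('side')
for n,g in (('w',f),('t',b),('s',c)):
    P=cloud(g)
    m=(abs(P[...,0]-483)<50)&(abs(P[...,1]-315)<45)&(P[...,2]>45)&(P[...,2]<70)
    q=P[m]; print(n,len(q), q.mean(0) if len(q) else '',cv2.minEnclosingCircle(q[:,:2].astype(np.float32)) if len(q) else '')
    m=(abs(P[...,0]-475)<110)&(P[...,1]>180)&(P[...,1]<270)&(P[...,2]>100)&(P[...,2]<245)
    q=P[m]; cc=q.mean(0); V=np.linalg.svd(q-cc,full_matrices=False)[2]; print('hatch',len(q),cc,V[2],q[:,2].max())
E
```

```text
[482.66854274 314.22702042 254.99395732]
w 550 [485.85079532 316.26803394  57.28701571] ((485.7306213378906, 315.3102722167969), 16.602916717529297)
hatch 5645 [478.11630522 234.81222346 158.29436141] [0.08221545 0.98928082 0.1206817 ] 231.50072018820057
t 98 [482.51831432 311.97775612  59.01808415] ((482.76361083984375, 313.5627136230469), 16.313745498657227)
hatch 649 [472.5238302  220.87927399 189.14110158] [-0.0823169  -0.98997652 -0.11476245] 238.91751792748846
s 114 [482.80889746 314.4743066   58.19044061] ((483.8832092285156, 312.35394287109375), 17.98755645751953)
hatch 454 [480.72522449 234.49286159 135.86268889] [-0.0843508  -0.9922498  -0.09124291] 235.45422305616944
```

```bash
cat >> h.py <<'E'
O=np.array([482.5,317.]);EX=np.array([-.078,-.997]);EY=np.array([.997,-.078])
def bx(X,Y): return O+X*EX+Y*EY
E
python3 - <<'E'
from h import *
go(*bx(126,-50),255,85.5); go(*bx(126,-50),178,85.5)
p0=np.array([126,178.])
print('rel to start: toolx(=-X), toolz(=-Z)')
for t in np.arange(1.75,-0.01,-0.125):
    X=75-140*np.cos(t)+6*np.sin(t)+14; Z=80+140*np.sin(t)+6*np.cos(t)-39
    print(round(t,3),round(126-X),round(178-Z), 'ee',round(X),round(Z))
E
```

```text
meas [484.5 315.2 256.7] [179.5  -0.3  85.4] F [-0.3 -0.4 -0.5] gap 0.598 | shift [-124.5  -51.8    1.7] spin -0.002
meas [484.5 315.2 256.7] [179.5  -0.3  85.4] F [-0.3 -0.4 -0.5] gap 0.598 | shift [-124.5  -51.8   78.7] spin -0.002
rel to start: toolx(=-X), toolz(=-Z)
1.75 6 0 ee 120 178
1.625 23 -2 ee 103 180
1.5 41 -3 ee 85 181
1.375 58 -1 ee 68 179
1.25 75 2 ee 51 176
1.125 92 8 ee 34 170
1.0 108 16 ee 18 162
0.875 122 26 ee 4 152
0.75 135 37 ee -9 141
0.625 147 50 ee -21 128
0.5 157 65 ee -31 113
0.375 165 80 ee -39 98
0.25 171 97 ee -45 81
0.125 175 114 ee -49 64
0.0 177 131 ee -51 47
```

Emit:
move_arm:
  series: "-20 -8 0 0; -50 -21 0 0; -80 -34 0 0; -110 -46 0 0; -126 -52 0 0; -126 -52 25 0; -126 -52 50 0; -126 -52 65 0"
  claw: 0

```text
clock: 12.38
ee_pos: [418.5, 191.7, 182.1]
tcp_rot: [-179.8, 0.1, 85.3]
force: [-0.4, -0.5, 0.0]
finger_gap: 0.095
grasp_force: 0.0
```

```bash
python3 -c "
from h import *
go(*bx(126,-50),178,85.5)"
```

```text
meas [418.5 191.7 182.1] [-1.798e+02  1.000e-01  8.530e+01] F [-0.4 -0.5  0. ] gap 0.095 | shift [3.9 4.  4.1] spin -0.003
```

Emit:
move_arm:
  series: "0 1 3 0; 0 1 3 0; 0 1 3 0; 0 1 3 0; 6 1 3 0; 15 1 2 0; 24 1 1 0; 24 1 1 0"

```text
clock: 13.05
ee_pos: [424.0, 218.2, 185.8]
tcp_rot: [179.9, -0.0, 85.4]
force: [-0.3, -1.2, 0.4]
finger_gap: 0.009
grasp_force: 0.0
```

```bash
python3 -c "
from h import *
go(*bx(126,-50),178,85.5);print(env.sense()['force'])"
```

```text
meas [424.  218.2 185.8] [179.9  -0.   85.4] F [-0.3 -1.2  0.4] gap 0.009 | shift [-22.9   0.7   7.8] spin -0.001
[-0.34381371 -1.22165306  0.36856466]
```

Emit:
move_arm:
  series: "4 0 4 0; 10 0 6 0; 18 0 6 0; 27 0 6 0; 35 0 7 0; 44 0 8 0; 52 0 10 0; 52 0 10 0"

```text
clock: 13.72
ee_pos: [427.4, 270.2, 174.2]
tcp_rot: [-179.9, -0.1, 85.4]
force: [-0.3, -0.2, 0.6]
finger_gap: 0.006
grasp_force: 0.0
```

```bash
cat > hs.py <<'E'
from h import *
go(*bx(126,-50),178,85.5)
f=grab('side');P=cloud(f)
Q=np.stack([(P[...,:2]-O)@EX,(P[...,:2]-O)@EY,P[...,2]],-1)
for y0,y1 in ((20,80),(-85,-70)):
    m=(Q[...,1]>y0)&(Q[...,1]<y1)&(Q[...,2]>88)&(Q[...,0]<130)&(Q[...,0]>-90)&(Q[...,2]<245)
    q=Q[m]
    if len(q)>10:
        c=q.mean(0);V=np.linalg.svd((q-c)[:,[0,2]],full_matrices=False)[2]; d=V[0]*(1 if V[0][1]>0 else -1); print(len(q),c.round(0),'theta',np.arctan2(d[1],-d[0]).round(2),'zmax',q[:,2].max())
E
python3 hs.py
```

```text
meas [427.4 270.2 174.2] [-1.799e+02 -1.000e-01  8.540e+01] F [-0.3 -0.2  0.6] gap 0.006 | shift [-75.    1.4  -3.8] spin -0.001
158 [ 44.  50. 179.] theta 1.31 zmax 232.39294976994756
40 [ 43. -78. 180.] theta 1.36 zmax 232.21209775873558
```

Emit:
move_arm:
  series: "8 0 2 0; 17 0 4 0; 25 0 8 0; 33 0 12 0; 47 0 22 0; 60 0 33 0; 72 0 46 0; 72 0 46 0"

```text
clock: 14.43
ee_pos: [432.0, 341.6, 125.9]
tcp_rot: [-179.8, 0.1, 85.5]
force: [-0.5, 0.3, 0.1]
finger_gap: 0.001
grasp_force: 0.0
```

```bash
python3 hs.py
```

```text
meas [432.  341.6 125.9] [-1.798e+02  1.000e-01  8.550e+01] F [-0.5  0.3  0.1] gap 0.001 | shift [-146.6    2.4  -52.1] spin -0.001
447 [ -3.  57. 143.] theta 0.61 zmax 244.73128002880844
59 [-30. -78. 159.] theta 1.05 zmax 240.6586497976757
```

Emit:
move_arm:
  series: "5 0 6 0; 10 0 13 0; 14 0 20 0; 18 0 28 0; 22 0 38 0; 25 0 48 0; 28 0 60 0; 29 0 66 0"

```text
clock: 15.15
ee_pos: [434.9, 368.8, 60.4]
tcp_rot: [-179.9, 0.1, 85.4]
force: [0.6, 0.5, 1.1]
finger_gap: 0.006
grasp_force: 0.3
```

Emit:
move_arm:
  series: "0 0 2 0; 0 0 4 0; 1 0 6 0; 1 0 8 0; 1 0 10 0; 1 0 10 0"

```text
clock: 15.65
ee_pos: [436.0, 370.1, 52.8]
tcp_rot: [180.0, -0.0, 85.4]
force: [-0.1, -0.6, 0.2]
finger_gap: 0.005
grasp_force: 0.0
```

```bash
python3 hs.py
```

```text
meas [436.  370.1  52.8] [180.   -0.   85.4] F [-0.1 -0.6  0.2] gap 0.005 | shift [-175.3    1.  -125.2] spin -0.003
710 [-25.  48. 127.] theta 0.98 zmax 217.59948715067503
91 [-68. -77. 152.] theta 1.45 zmax 223.2387798894324
```

Emit:
move_arm:
  series: "0 0 1.5 0; 0 0 3 0; 0 0 4.5 0; 0 0 6 0; 0 0 6 0; 0 0 6 0"

```text
clock: 16.2
ee_pos: [436.3, 370.3, 48.9]
tcp_rot: [180.0, -0.0, 85.4]
force: [-3.2, -1.6, 10.2]
finger_gap: 0.005
grasp_force: 4.8
```

Emit:
move_arm:
  series: "0 0 1 0; 0 0 2 0; 0 0 3 0; 0 0 3 0"

```text
clock: 16.53
ee_pos: [436.3, 370.4, 48.7]
tcp_rot: [-180.0, 0.0, 85.4]
force: [-9.8, -6.5, 23.2]
finger_gap: 0.005
grasp_force: 11.7
```

```bash
python3 -c "
from h import *
go(*bx(-35,0),170,175.5);go(*bx(-35,0),170)"
```

```text
meas [436.3 370.4  48.7] [-180.     0.    85.4] F [-9.8 -6.5 23.2] gap 0.005 | shift [ -14.5   50.2 -121.3] spin -1.573
meas [436.3 370.4  48.7] [-180.     0.    85.4] F [-9.8 -6.5 23.2] gap 0.005 | shift [ -14.5   50.2 -121.3] spin 0.0
```

Emit:
move_arm:
  series: "0 0 -10 0; 0 0 -40 -0.1; -2 7 -75 -0.22; -4 15 -105 -0.34; -8 25 -125 -0.46; -11 35 -125 -0.58; -13 43 -125 -0.7; -14.5 50 -125 -0.82"
  claw: 0.6

```text
clock: 17.2
ee_pos: [485.4, 351.4, 169.5]
tcp_rot: [179.9, 0.0, 132.7]
force: [0.4, 0.2, -0.4]
finger_gap: 0.51
grasp_force: 0.0
```

Emit:
move_arm:
  series: "0 0 0 -0.12; 0 0 0 -0.24; 0 0 0 -0.36; 0 0 0 -0.48; 0 0 0 -0.6; 0 0 0 -0.7; 0 0 0 -0.75; 0 0 0 -0.75"

```text
clock: 17.87
ee_pos: [484.5, 351.4, 168.5]
tcp_rot: [-180.0, -0.0, 175.4]
force: [0.2, -0.0, 0.4]
finger_gap: 0.596
grasp_force: 0.0
```

```bash
python3 - <<'E'
from h import *
go(*bx(-35,0),170,175.5)
w=grab('wrist'); cv2.imwrite('pics/w5.png',w['color'][:,:,::-1])
for n in('wrist','top','side'):
    f=w if n=='wrist' else grab(n)
    P=cloud(f); Q=np.stack([(P[...,:2]-O)@EX,(P[...,:2]-O)@EY,P[...,2]],-1)
    m=(abs(Q[...,1])<70)&(abs(Q[...,0])<70)&(Q[...,2]>78)&(Q[...,2]<93); q=Q[m]
    if len(q)>20: print(n,len(q),'plane z',np.median(q[:,2]),np.polyfit(q[:,0],q[:,2],1))
    m=(abs(Q[...,1])<40)&(abs(Q[...,0]+35)<40)&(Q[...,2]>112)&(Q[...,2]<130); q=Q[m]
    if len(q)>5:
        c,s,a=cv2.minAreaRect(q[:,:2].astype(np.float32)); print('wing',len(q),c,s,a,q[:,2].max())
E
```

```text
meas [484.5 351.4 168.5] [-180.    -0.   175.4] F [ 0.2 -0.   0.4] gap 0.596 | shift [-0.7  0.5 -1.5] spin -0.003
wrist 20851 plane z 85.40740624296654 [3.26851414e-03 8.54631849e+01]
wing 599 (-36.532718658447266, -0.22542572021484375) (41.525550842285156, 9.990992546081543) 84.99729919433594 124.70918372910484
top 1492 plane z 87.10289872026294 [8.42806565e-03 8.68824760e+01]
side 1264 plane z 86.57683471910786 [3.33937552e-03 8.65595476e+01]
```

View pics/w5.png

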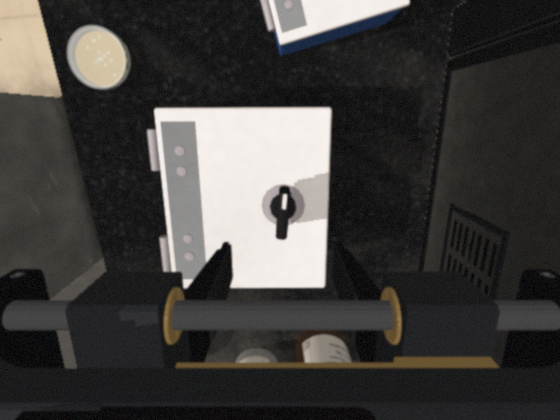

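The hatch is shut (outer face at 86 mm, no slope). The wing runs from (285,188) to (282,238), about +0.09 rad. I'll align to it, lower the gripper and pinch.

```bash
python3 -c "
from h import *
go(*bx(-36,0),63,170.5)"
```

```text
meas [484.5 351.5 168.7] [-180.    -0.   175.2] F [-0.3 -0.5  0. ] gap 0.6 | shift [ -0.7   1.4 105.7] spin 0.083
```

Emit:
move_arm:
  series: "0 1 15 0.05; 0 1 35 0.087; 0 1 55 0.087; 0 1 75 0.087; 0 1 90 0.087; 0 1 100 0.087; 0 1 104 0.087; 0 1 104 0.087"
  claw: 0.45

```text
clock: 18.68
ee_pos: [484.1, 352.2, 63.9]
tcp_rot: [-179.9, -0.1, 170.3]
force: [-0.4, -0.2, -0.3]
finger_gap: 0.45
grasp_force: 0.0
```

```bash
python3 -c "
from h import *
go(*bx(-36,0),63,170.5)"
```

```text
meas [484.1 352.2  63.9] [-1.799e+02 -1.000e-01  1.703e+02] F [-0.4 -0.2 -0.3] gap 0.45 | shift [-1.1  0.8  0.9] spin -0.003
```

Emit:
move_arm:
  series: "-1 0.5 1 0; -1 0.5 1 0; -1 0.5 1 0; -1 0.5 1 0; -1 0.5 1 0; -1 0.5 1 0; -1 0.5 1 0; -1 0.5 1 0"
  claw: 0
  grip_force: 30

```text
clock: 19.35
ee_pos: [485.8, 351.6, 64.5]
tcp_rot: [-179.8, 0.0, 170.4]
force: [-1.2, -4.7, 4.2]
finger_gap: 0.104
grasp_force: 30.0
```

```bash
python3 -c "
from h import *
go(*bx(-36,0),63,170.5);s=env.sense();print(s['grasp_force'],s['moment'],s['qpos'])"
```

```text
meas [485.8 351.6  64.5] [-179.8    0.   170.4] F [-1.2 -4.7  4.2] gap 0.104 | shift [0.7 1.2 1.5] spin -0.003
29.99636560678482 [-0.83010122  0.0956585   0.09408482] [ 30.83756623   6.37518928 106.65474454  -0.13780557  67.05950015
 -49.46210895]
```

Emit:
move_arm:
  series: "0 0 -1 0.06; 0 0 -1 0.15; 0 0 -1 0.25; 0 0 -1 0.35; 0 0 -1 0.45; 0 0 -1 0.55; 0 0 -1 0.65; 0 0 -1 0.75"

```text
clock: 20.02
ee_pos: [485.1, 350.4, 64.5]
tcp_rot: [-179.7, 0.2, 127.1]
force: [-1.7, -7.1, 3.1]
finger_gap: 0.098
grasp_force: 30.0
```

Emit:
move_arm:
  series: "0 0 0 0.1; 0 0 0 0.2; 0 0 0 0.3; 0 0 0 0.4; 0 0 0 0.5; 0 0 0 0.6; 0 0 0 0.7; 0 0 0 0.74"

```text
clock: 20.68
ee_pos: [483.8, 350.1, 64.5]
tcp_rot: [-179.7, 0.4, 84.8]
force: [-5.9, -9.5, 5.6]
finger_gap: 0.102
grasp_force: 30.0
```

```bash
python3 -c "
from h import *
go(*bx(-36,0),63,85.5);s=env.sense();print(s['grasp_force'],s['moment'])"
```

```text
meas [483.8 350.1  64.5] [-179.7    0.4   84.8] F [-5.9 -9.5  5.6] gap 0.102 | shift [2.9 1.3 1.5] spin -0.013
29.997425079345703 [-1.5390884   0.92308818  0.05889842]
```

Yaw 84.8 means the wing is now square to the latch edge. Releasing, rising and checking.

Emit:
move_arm:
  series: "0 0 0 0; 0 0 0 0; 0 0 0 0; 0 0 0 0; 0 0 0 0; 0 0 0 0"
  claw: 0.45

```text
clock: 21.18
ee_pos: [485.9, 353.1, 64.9]
tcp_rot: [180.0, -0.0, 85.0]
force: [0.3, -0.2, -0.2]
finger_gap: 0.432
grasp_force: 0.0
```

Emit:
move_arm:
  series: "0 0 -10 0; 0 0 -35 0; 0 0 -65 0; 0 0 -95 0; 0 0 -120 0; 0 0 -130 0; 0 0 -130 0; 0 0 -130 0"

```text
clock: 21.85
ee_pos: [485.7, 352.9, 194.8]
tcp_rot: [180.0, -0.0, 85.0]
force: [-0.7, 0.0, -0.6]
finger_gap: 0.447
grasp_force: 0.0
```

```bash
python3 - <<'E'
from h import *
s=env.sense();print(s['ee_pos'],s['force'],s['dq'].round(1))
w=grab('wrist'); cv2.imwrite('pics/w6.png',w['color'][:,:,::-1])
P=cloud(w); Q=np.stack([(P[...,:2]-O)@EX,(P[...,:2]-O)@EY,P[...,2]],-1)
m=(abs(Q[...,1])<70)&(abs(Q[...,0])<70)&(Q[...,2]>78)&(Q[...,2]<93); q=Q[m]
print('plane z',np.median(q[:,2]),np.polyfit(q[:,0],q[:,2],1))
m=(abs(Q[...,1])<40)&(abs(Q[...,0]+35)<40)&(Q[...,2]>112)&(Q[...,2]<130); q=Q[m]
print('wing',len(q),cv2.minAreaRect(q[:,:2].astype(np.float32)))
E
```

```text
[485.70609563 352.88546612 194.75420329] [-0.72978148  0.0063926  -0.63447416] [-0.   1.5  2.6 -0.1 -0.1 -0. ]
plane z 85.22585425870838 [1.93006528e-03 8.53063755e+01]
wing 501 ((-37.216007232666016, 1.2033309936523438), (9.169524192810059, 41.38448715209961), 89.19226837158203)
```

View pics/w6.png

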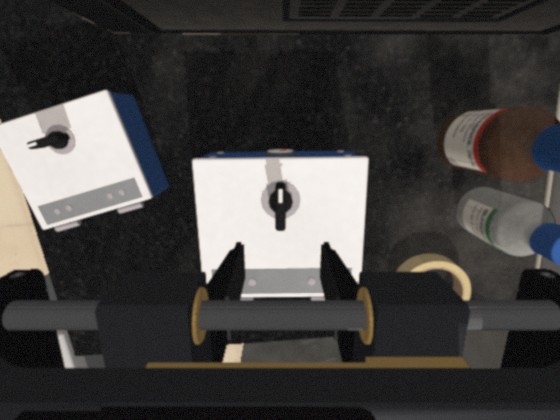

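The hatch lies flat and shut. The wing, from (280,183) to (280,230), is square to the latch edge and turned about 89°, and the gripper is clear.

```bash
python3 -c "
from bench import env
print(env.finish_job())"
```

```text
the job is handed in; nothing more can be done
None
```

I handed the job in after about 22 s of robot time: the eyepiece stands upright on the dry box floor, the hatch is fully shut, and the wing is square to the latch edge with the gripper clear. The first grasp closed on air because the real finger tips sit about 38 mm behind the stated TCP, but nothing was touched or moved by it.

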